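# Check the gate receiver's test wells and push its cap home

### The job

Take the tester pen from the key rack and touch its tip gently onto the sprung contact deep in each of the receiver's sloping test wells, first the one with the round rim, then the square, then the triangular, each time until the contact clearly gives (well over half its travel) and keeping it there for half a second. Then press the receiver's service cap down fully home and stand the pen back in its hole in the rack, its flange resting on the wood. Leave the dish, padlock, remote and bamboo box where they are.

Things in the scene. Friction and masses are not known exactly. Their poses are not given: they have to be found in the camera images.
- pen: tester pen, loose, 140 long, standing upright in the rack. Origin at the tip, z up along the pen to the handle. Steel shank 9 diameter from z 0 to 75, black flange 28 diameter from 75 to 80 that rests on the rack, black square handle 20 x 20 (faces along x and y) from 80 to 140. About 80 g
- rack: fixed wooden key rack, bench shape, 160 long (x), 64 wide (y), 100 high; origin under its middle. Two slots with keys beside the pen's hole, nothing stands higher than 115
- rack_hole (a point): centre of the pen's hole, at the top face of the rack (100 above the shelf). The hole is 16 x 16 square and goes through the 18 thick top; with the pen home the tip is 75 below this point
- receiver: fixed grey gate receiver base, 200 (x) x 226 (y) x 20 high, origin under its middle; carries three modules in a row along its y (72 apart, in any order) and in front of them (-x) the seat of the service cap
- port_round: fixed grey module, 68 wide (y), 95 high at its rear, origin under its middle, x to its back. Its face slopes 30 deg, looking up and to -x: outward normal (-0.5, 0, 0.866) in this frame. Mid-face is an 18 x 18 mm square test well bored along the normal, 44 deep; around it a raised aluminium rim 6 high, a circle of 56 diameter
- port_square: fixed grey module, 68 wide (y), 95 high at its rear, origin under its middle, x to its back. Its face slopes 30 deg, looking up and to -x: outward normal (-0.5, 0, 0.866) in this frame. Mid-face is an 18 x 18 mm square test well bored along the normal, 44 deep; around it a raised aluminium rim 6 high, a square of 56 side
- port_triangle: fixed grey module, 68 wide (y), 95 high at its rear, origin under its middle, x to its back. Its face slopes 30 deg, looking up and to -x: outward normal (-0.5, 0, 0.866) in this frame. Mid-face is an 18 x 18 mm square test well bored along the normal, 44 deep; around it a raised aluminium rim 6 high, a triangle, about 66 by 52
- mouth_round (a point): centre of the mouth of the well inside the round rim, on the sloping face (point axes as the module's). A sprung brass contact lies somewhere 15 to 27 mm below the mouth along the bore, differently each time and in each well
- mouth_square (a point): centre of the mouth of the well inside the square rim, on the sloping face (point axes as the module's). A sprung brass contact lies somewhere 15 to 27 mm below the mouth along the bore, differently each time and in each well
- mouth_triangle (a point): centre of the mouth of the well inside the triangle rim, on the sloping face (point axes as the module's). A sprung brass contact lies somewhere 15 to 27 mm below the mouth along the bore, differently each time and in each well
- contact_round (a joint): how far the sprung contact in the round well is pushed in: 0 free, 0.008 at its stop. Needs 1 N to start and 5 N at the stop; springs back
- contact_square (a joint): how far the sprung contact in the square well is pushed in: 0 free, 0.008 at its stop. Needs 1 N to start and 5 N at the stop; springs back
- contact_triangle (a joint): how far the sprung contact in the triangle well is pushed in: 0 free, 0.008 at its stop. Needs 1 N to start and 5 N at the stop; springs back
- cap_seat: fixed square grey frame 70 x 70 x 30 high on the receiver, origin under its middle; the service cap sits in it
- cap_top (a point): centre of the top of the service cap, a grey disc of 57 diameter with an aluminium centre; the point moves with the cap
- cap (a joint): how far the service cap is pushed down: starts standing proud at 0 to 0.003, fully home at 0.008. Stiff: about 5 N moves it, it stays where left
- dish: green glass dish, 110 diameter, 35 high, loose; origin under its middle
- padlock: chrome padlock lying flat, body 55 x 60 x 26, shackle to -x, loose
- remote: grey gate remote lying flat, 105 (x) x 50 x 18, loose
- bamboo_box: bamboo box, 160 (x) x 120 x 90 high, sliding door half open, loose
Not all that is in view belongs to the job. Of the things like the pen, leave any that is red; of the rest the smaller one is meant.

How it is judged (in metres and radians):
On the way, in this order (a step that is already met when the one before it is completed fails the run):
1. the pen presses the contact in the well with the round rim at least half way in (value of joint contact_round above 0.004 m and contact force between pen and port_round above 1 N), for 0.25 s.
2. the pen presses the contact in the well with the square rim at least half way in (value of joint contact_square above 0.004 m and contact force between pen and port_square above 1 N), for 0.25 s.
3. the pen presses the contact in the well with the triangle rim at least half way in (value of joint contact_triangle above 0.004 m and contact force between pen and port_triangle above 1 N), for 0.25 s.
4. the service cap is fully home (value of joint cap above 0.0065 m), for 0.2 s.
At the end, for the whole second after the job is handed in: The cap is pushed in more than 6.5 mm of 8; the pen stands released and at rest in the rack's hole: tip within 10 mm of the hole's axis and 70 to 80 mm below the rack's top, tilted less than 0.12 rad (value of joint cap above 0.0065 m and horizontal distance between pen and rack_hole below 0.01 m and z of pen in the frame of rack_hole between -0.08 and -0.07 m and angle between pen's own z axis and vertical below 0.12 rad and linear speed of pen below 0.02 m/s); the robot touches nothing.
It fails at once if the pen pushes on a module with more than 25 N (contact force between pen and port_round above 25 N or contact force between pen and port_square above 25 N or contact force between pen and port_triangle above 25 N).
It fails at once if a bystander (dish, padlock, remote, bamboo box) is moved more than 20 mm (distance of any of dish, padlock, remote, bamboo_box from where it was at the start of the episode above 0.02 m).
It also fails if it takes over 66 s, if anything falls off the work surface, if the arm or the gripper's body presses on something with over 40 N, if the wrist force passes 120 N, or if a joint passes its speed limit or range.

### The arm

A 6-joint arm with a two-finger parallel gripper is mounted at the origin on the work surface. World frame = base frame: x ahead of the robot, y to its left, z up, the work surface at z = 0. Lengths are in mm, angles in rad, forces in N, time in s.
With the tool pointing down it reaches from about 400 to 925 mm from the base axis. Payload 12.5 kg.
Tool frame: the origin (TCP) lies midway between the tips of the shut fingers; the grasp point (between the pads) lies 19 mm behind it; z points along the fingers, y is the line along which they close (so a half turn about z gives the same grasp; the last joint's range is limited). The gripper opens to 95 mm and grips with 3 to 60 N. Pads are 20 mm wide; open, the fingers measure 119 mm over their backs; the gripper's body (75 mm by 180 mm) begins 59 mm behind the grasp point.
Start: joints at [1.136, 0.491, 1.559, -0, 1.092, -0.106], TCP at [201.801, 591.543, 214.661] pointing down, gripper open.
Joint ranges: [-3.1, 3.1], [-0.84, 2.19], [0.05, 2.79], [-1.13, 4.28], [0.06, 2.93], [-2.69, 2.69]. Speed limits (rad/s): [2.22, 2.22, 2.79, 3.14, 3.14, 3.14].

### API

Orientations are given as [roll, pitch, yaw] about the fixed x, y, z axes, in that order (R = Rz(yaw) Ry(pitch) Rx(roll)).
In Python, from cell import env gives the robot as it stands.
- The arm moves only by the shell command python3 -m inch 'ROWS'. ROWS is JSON, a list of rows, each a list of 7 numbers: the turn, a rotation vector about the tool's x, y, z in rad, then the shift along the tool's x, y, z in cm, then the closure, from -1 (fully open) to 1 (shut). A call has 1 to 20 rows; each row shifts and turns the commanded pose from where the row before left it, along the tool's axes as they then stand; what a row does not reach is not made up. A row lasts 1/8 s, in which the tool goes at most 62.5 mm and 10.7 degrees, less where a joint would pass 70% of its speed; a pose out of reach is approached as far as the arm can. A call with a gripper value outside its range is refused whole. The fingers move at their own pace and stop on an object; the grip force is fixed at half the most. Time passes only in rows, so rows that do not move let the fingers close. It gives the time, the measured TCP pose, the force, the opening and the grip force at its end, in the units of the state.
- env.state(): the state, without advancing time (a new reading comes with each control period).
- env.read_camera(name): name is "scene" or "top" or "wrist"; returns a dict with "img" (384x512x3 uint8, red, green, blue), "depth" (384x512 float32, mm along the optical axis (not along the pixel's ray), 0 where there is no reading), "fx", "fy", "cx", "cy" (pixels), "D" ([k1, k2, p1, p2, k3] as OpenCV has them; the pictures are not rectified), "position" and "orientation" of the camera in the world. Camera axes: x right, y down, z forward; pixel columns grow to the right and rows downward; lengths in mm; the calibration is good to about 2 mm. A picture is of the moment at which its call begins.
- env.job_done(): hands the job in; it is judged then, once.
Trained networks look in a picture, given as the dict that the camera call returned (one of the last four; its "shot" number tells which), for a name from the list of things; names that differ only in an ending like _2 or _b are one class to them, and where a whole thing is asked for, a point or a joint stands for the part that bears it (a point fixed in the world has none). Each returns a list of dicts, best first, with "score" (0 to 1); they miss things now and then, are a little off and sometimes report something else, mostly with a low value. They report only what shows in the picture. A call takes as long as a camera call. They do not tell look-alikes from the thing itself.
- env.find_in(picture, target): "centre" ([x, y, z] in mm, in the coordinates of the camera as it stood for that picture, good to about 4 mm: the middle of the surface that is visible of it).
- env.trace(picture, target): "mask" (384x512 bool, what is visible of it).
The state is a dict: "t": time; "joints": joint angles; "qvel": joint speeds; "tau": joint torques, N m; "eef_pos": TCP position; "tcp_rot": TCP orientation; "ft_force": force on the tool from outside, world axes, zero at the start; "moment": the same for the moment, N m; "opening": opening from 0.0 (shut) to 1.0 (fully open); "grip_force": force on a finger pad.
Only numpy, scipy, OpenCV 4.12 (cv2) and the standard library are available. Lean on these libraries where they do the work, as an engineer would, in place of code of your own. Each camera call takes 0.05 s, during which the arm holds its last target. There are 200 camera calls.

## Working session

There is one attempt and no reset: what is moved stays moved. The work goes in short steps, Python scripts to look and compute and a shell command to move; the robot and the scene stay as the last step left them, time stands still between calls to the robot, and variables do not carry over. Pictures are saved under pics/ and viewed, at most 10 in all, crops included, and the job is handed in when it is done.

```bash
ls; mkdir -p pics; cat > h.py <<'E'
import numpy as np, cv2
from scipy.spatial.transform import Rotation as R
from cell import env
def cam(n): return env.read_camera(n)
def pose(p):
    o=np.array(p["orientation"],float)
    M=o if o.shape==(3,3) else R.from_euler('xyz',o).as_matrix()
    return M,np.array(p["position"],float)
def c2w(p,X):
    M,t=pose(p); return np.asarray(X)@M.T+t
def cloud(p):
    K=np.array([[p["fx"],0,p["cx"]],[0,p["fy"],p["cy"]],[0,0,1]])
    v,u=np.mgrid[0:384,0:512]
    n=cv2.undistortPoints(np.stack([u,v],-1).reshape(-1,1,2).astype(np.float64),K,np.array(p["D"],float)).reshape(384,512,2)
    d=p["depth"].astype(float)
    X=np.dstack([n[...,0]*d,n[...,1]*d,d])
    W=c2w(p,X.reshape(-1,3)).reshape(384,512,3); W[d<=0]=np.nan
    return W
def save(p,name,box=None,s=1):
    im=p["img"]
    if box: im=im[box[1]:box[3],box[0]:box[2]]
    im=cv2.resize(im,None,fx=s,fy=s,interpolation=cv2.INTER_CUBIC)
    cv2.imwrite("pics/"+name,im[...,::-1])
E
python3 - <<'E'
from h import *
np.set_printoptions(precision=1,suppress=True)
ims=[]
for n in ["scene","top"]:
    p=cam(n); ims.append(p["img"]); print(n,p["position"],p["orientation"],p["fx"],p["D"])
    for t in "pen rack receiver port_round port_square port_triangle cap_top dish padlock remote bamboo_box".split():
        for f in env.find_in(p,t)[:4]:
            print(t,round(f["score"],2),c2w(p,f["centre"]))
im=np.vstack(ims); im=cv2.resize(im,(400*1,600))
cv2.imwrite("pics/a.png",ims[0][...,::-1]); cv2.imwrite("pics/b.png",ims[1][...,::-1])
E
```

```text
pics
scene [ 783.9 -391.2  912.3] [-2.6 -0.   0.5] 408.43244945678725 [-0.1  0.   0.   0.   0. ]
pen 0.6 [ 439.1 -152.8  114.6]
pen 0.58 [ 453.6 -357.1  160.4]
pen 0.55 [ 466.4 -259.7  146.1]
rack 0.8 [ 477.2 -258.8  103.2]
receiver 0.72 [609.2  15.3  18.5]
port_round 0.94 [690.9 -23.2  94.1]
port_square 0.64 [688.3 131.6 100.1]
port_triangle 0.67 [689.6  61.4 101.6]
port_triangle 0.24 [382.2 284.2  22.9]
cap_top 0.78 [573.8  54.   59.5]
cap_top 0.73 [ 461.8 -262.   148.5]
dish 0.89 [513.4 409.1  21.2]
dish 0.55 [693.4 -23.3  93.8]
remote 0.89 [675.2 283.2  19.1]
bamboo_box 0.89 [ 741.6 -293.6   92.2]
top [ 419.3   11.6 1413.1] [-3.  -0.  -1.6] 437.39987698640203 [-0.1  0.   0.   0.   0. ]
pen 0.6 [ 431.1 -151.9  139.9]
pen 0.49 [ 453.6 -353.2  171.9]
rack 0.6 [ 449.2 -254.2   97.8]
rack 0.22 [575.1  50.7  55.3]
receiver 0.9 [599.9  64.1  20.8]
port_round 0.84 [678.   -7.8  98.4]
port_square 0.61 [680.4 129.8  96.7]
port_triangle 0.84 [680.2  63.8  95.4]
port_triangle 0.51 [684.   -9.5  96.8]
cap_top 0.54 [572.9  51.9  54.4]
dish 0.55 [519.4 396.   15.1]
padlock 0.73 [380.4 289.   21.3]
remote 0.7 [674.7 284.1  13.7]
remote 0.67 [ 746.9 -310.1   87.5]
bamboo_box 0.68 [ 749.7 -308.3   87.6]
```

View pics/a.png

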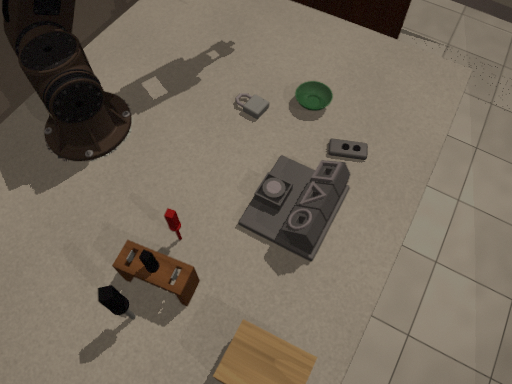

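View pics/b.png

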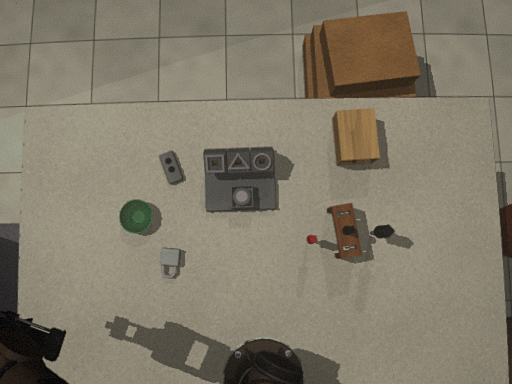

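The scene picture shows three pen-like things: a red one at (173,215), a black one standing in the rack at (148,260), and a bigger black one to the left at (114,300). The smaller black one in the rack is the choice. I'll check it in a crop and measure the rack and receiver.

```bash
cat > m1.py <<'E'
from h import *
np.set_printoptions(precision=2,suppress=True)
p=cam("scene"); W=cloud(p); save(p,"c.png",(90,180,220,330),4)
def rect(W,sel):
    pts=W[sel][:,:2].astype(np.float32); r=cv2.minAreaRect(pts); return len(pts),r
q=cam("top"); V=cloud(q)
for nm,A,pp in(("scene",W,p),("top",V,q)):
    x,y,z=A[...,0],A[...,1],A[...,2]
    m=env.trace(pp,"rack")
    if m:
        k=m[0]["mask"]; print(nm,"rack",rect(A,k&(abs(z-100)<6)), np.nanmedian(z[k]))
    m=env.trace(pp,"receiver")
    if m: print("recv",rect(A,cv2.erode(m[0]["mask"].astype(np.uint8),np.ones((2,2)))>0))
    reg=(x>400)&(x<540)&(y>-320)&(y<-200)
    k=reg&(z>145)&(z<185); print("pen top",A[k].mean(0),k.sum(),z[k].max() if k.any() else 0)
    k=(x>380)&(x<520)&(y<-320)&(y>-420)&(z>145); print("big",A[k].mean(0),z[k].max(),rect(A,k))
s=env.state(); print({k:np.round(s[k],2) for k in("eef_pos","tcp_rot","opening","ft_force")})
w=cam("wrist"); M,t=pose(w)
Mt=R.from_euler('xyz',s["tcp_rot"]).as_matrix()
print("cam in tool",Mt.T@(t-s["eef_pos"]),"\n",Mt.T@M,w["fx"],w["fy"])
print(Mt)
E
python3 m1.py
```

```text
scene rack (1863, ((455.99798583984375, -257.05029296875), (162.57522583007812, 66.54395294189453), 8.769414901733398)) 101.11894001643753
recv (2654, ((634.3905029296875, 61.1689453125), (195.77468872070312, 223.3565673828125), 0.8104561567306519))
pen top [ 458.93 -258.07  162.37] 162 169.78857777732537
big [ 454.42 -358.23  181.51] 196.41384041660388 (413, ((450.4671936035156, -357.07366943359375), (28.332063674926758, 28.786062240600586), 41.76228713989258))
top rack (907, ((456.0876159667969, -258.80474853515625), (160.86032104492188, 66.17550659179688), 8.350370407104492)) 98.57878492232044
recv (1888, ((591.1484375, 58.014495849609375), (118.44096374511719, 221.50184631347656), 0.6570755243301392))
pen top [ 456.01 -257.38  163.37] 57 171.25339405513182
big [ 448.62 -356.69  181.57] 196.87206921999154 (150, ((448.330078125, -359.81622314453125), (29.09014892578125, 27.648242950439453), 42.74203109741211))
{'eef_pos': array([201.81, 591.54, 214.67]), 'tcp_rot': array([3.14, 0.  , 2.81]), 'opening': np.float64(1.0), 'ft_force': array([-0.12,  0.57,  0.43])}
cam in tool [  69.11    0.36 -171.02] 
 [[-0.   -0.97 -0.25]
 [ 1.   -0.   -0.  ]
 [ 0.   -0.25  0.97]] 316.0848925024476 316.0848925024476
[[-0.95  0.32  0.  ]
 [ 0.32  0.95  0.  ]
 [-0.    0.   -1.  ]]
```

View pics/c.png

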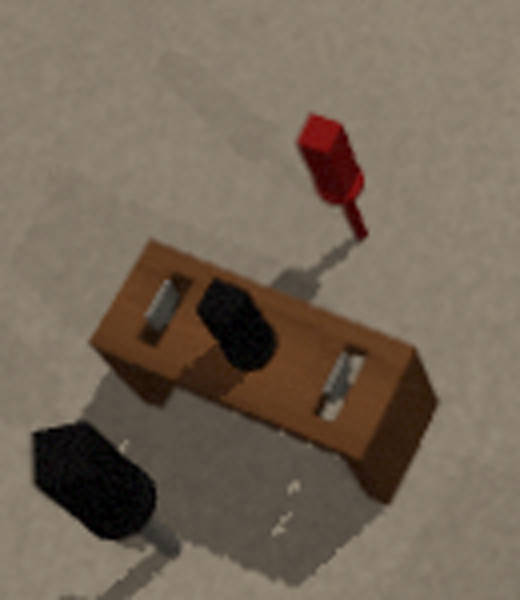

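The crop confirms the choice: the black pen standing mid-rack (crop (235,325), full image about (148,260)), with the larger black one lower left and the red one upper right. Next I'll write a planning helper and move the hover over the rack.

```bash
cat > go.py <<'E'
# usage: go.py x y z  zx zy zz  yx yy yz   -> total turn (rotvec, tool) and shift (cm) in tool axes before / after the turn
from h import *; import sys
np.set_printoptions(precision=4,suppress=True)
def frame(z,y):
    z=np.array(z,float); z/=np.linalg.norm(z); y=np.array(y,float); y-=z*(y@z); y/=np.linalg.norm(y)
    return np.column_stack([np.cross(y,z),y,z])
def plan(P,M=None):
    s=env.state(); T=R.from_euler('xyz',s["tcp_rot"]).as_matrix(); d=(np.array(P)-s["eef_pos"])/10
    M=T if M is None else M
    print("t",round(float(s["t"]),2),"tcp",np.round(s["eef_pos"],1),"turn",R.from_matrix(T.T@M).as_rotvec(),"| shift in old axes",T.T@d,"new axes",M.T@d)
if __name__=="__main__":
    a=[float(v) for v in sys.argv[1:]]
    plan(a[:3],frame(a[3:6],a[6:9]) if len(a)>3 else None)
E
python3 go.py 480 0 330; python3 go.py 457 -258 330 0 0 -1 .989 .148 0
```

```text
t 1.55 tcp [201.8 591.6 214.7] turn [0. 0. 0.] | shift in old axes [-45.4286 -47.0029 -11.5374] new axes [-45.4286 -47.0029 -11.5374]
t 1.55 tcp [201.8 591.6 214.7] turn [ 0.0001 -0.      1.0935] | shift in old axes [-51.5826 -72.1635 -11.54  ] new axes [-87.7959  12.663  -11.5338]
```

```bash
python3 -m inch '[[0,0,0,-2,-2,-1.5,-1],[0,0,0,-3.5,-3.5,-2.5,-1],[0,0,0,-3.5,-3.5,-2.5,-1],[0,0,0,-3.5,-3.5,-2.5,-1],[0,0,0,-3.5,-3.5,-2.5,-1],[0,0,0,-3.5,-3.5,0,-1],[0,0,0,-3.5,-3.5,0,-1],[0,0,0,-3.5,-3.5,0,-1],[0,0,0,-3.5,-3.5,0,-1],[0,0,0,-3.5,-3.5,0,-1],[0,0,0,-3.5,-3.5,0,-1],[0,0,0,-3.5,-3.5,0,-1],[0,0,0,-3.5,-3.5,0,-1],[0,0,0.1,0,0,0,-1],[0,0,0.12,0,0,0,-1],[0,0,0.12,0,0,0,-1],[0,0,0.12,0,0,0,-1],[0,0,0.12,0,0,0,-1],[0,0,0.12,0,0,0,-1],[0,0,0.12,0,0,0,-1]]'; python3 go.py 457 -258 330 0 0 -1 .989 .148 0
```

```text
t: 4.05
eef_pos: [476.1, 33.0, 329.7]
tcp_rot: [3.141, 0.0, 1.989]
ft_force: [0.4, 0.0, 0.0]
opening: 0.998
grip_force: 0.0
t 4.05 tcp [476.1  33.  329.7] turn [ 0.0002 -0.      0.2695] | shift in old axes [-25.8219 -13.5621  -0.0335] new axes [-28.5009  -6.1968  -0.0303]
```

```bash
cat > m2.py <<'E'
from h import *
np.set_printoptions(precision=1,suppress=True)
w=cam("wrist"); save(w,"d.png"); W=cloud(w)
np.savez("w1.npz",W=W,img=w["img"])
for t in "port_round port_square port_triangle cap_top mouth_round".split():
    for f in env.find_in(w,t)[:2]: print(t,round(f["score"],2),c2w(w,f["centre"]))
m=env.trace(w,"receiver")
if m: print(cv2.minAreaRect(W[m[0]["mask"]&(W[...,2]>10)][:,:2].astype(np.float32)))
E
python3 m2.py
python3 -m inch '[[0,0,0.04,-2,-1,0,-1],[0,0,0.04,-3,-1.5,0,-1],[0,0,0.04,-3,-1.5,0,-1],[0,0,0.04,-3.5,-1.5,0,-1],[0,0,0.04,-3.5,-1,0,-1],[0,0,0.04,-3.5,-1,0,-1],[0,0,0.03,-3.5,-1,0,-1],[0,0,0,-3,-0.7,0,-1],[0,0,0,-2,0,0,-1],[0,0,0,0,0,0,-1],[0,0,0,0,0,0,-1]]'; python3 - <<'E'
from h import *
np.set_printoptions(precision=1,suppress=True)
w=cam("wrist"); save(w,"e.png"); W=cloud(w); np.savez("w2.npz",W=W,img=w["img"])
for t in ["pen","rack"]:
    for m in env.trace(w,t)[:3]:
        k=m["mask"]; z=W[...,2]
        print(t,round(m["score"],2),np.argwhere(k).mean(0)[::-1],np.nanmean(W[k],0))
        lo,hi=(94,106) if t=="rack" else (155,200)
        kk=k&(z>lo)&(z<hi)
        if kk.sum()>10: print(kk.sum(),cv2.minAreaRect(W[kk][:,:2].astype(np.float32)),np.nanmedian(z[kk]),np.nanmean(W[kk],0))
E
python3 go.py 457 -258 330 0 0 -1 .989 .148 0
```

```text
port_round 0.83 [677.   17.5 100.9]
port_square 0.69 [668.6 132.4  98.1]
port_square 0.32 [ 455.  -224.3   86.6]
port_triangle 0.79 [675.4  62.1 100.9]
port_triangle 0.6 [567.   60.8  57. ]
cap_top 0.77 [573.7  61.5  57.7]
mouth_round 0.87 [679.2  18.5  98.3]
mouth_round 0.26 [669.6  65.5  98.6]
((628.3539428710938, 62.75575256347656), (194.1971893310547, 226.2552947998047), 0.6786363124847412)
t: 5.78
eef_pos: [459.1, -252.6, 329.5]
tcp_rot: [-3.141, -0.001, 1.723]
ft_force: [-0.3, 0.8, -0.6]
opening: 0.999
grip_force: 0.0
pen 0.95 [247.   73.9] [ 435.3 -154.2  118.5]
pen 0.94 [236.5 234.2] [ 450.4 -348.8  124.9]
220 ((448.21826171875, -347.64947509765625), (30.788684844970703, 14.469614028930664), 4.701484203338623) 166.98838510882368 [ 448.9 -345.6  168.1]
pen 0.64 [252.7 167. ] [ 457.2 -255.   147.6]
348 ((457.0060729980469, -257.9214782714844), (19.596921920776367, 19.645620346069336), 8.79006290435791) 165.613719002272 [ 457.4 -257.1  165.2]
rack 0.78 [252.9 159.2] [ 457.1 -255.5   97.8]
5127 ((457.3592529296875, -258.2534484863281), (160.71701049804688, 64.50894165039062), 8.111054420471191) 100.81887122278499 [ 457.  -256.3  100.8]
t 5.92 tcp [ 459.1 -252.5  329.8] turn [ 0.0002 -0.      0.0045] | shift in old axes [-0.5063 -0.2933 -0.0246] new axes [-0.5077 -0.291  -0.0245]
```

```bash
python3 -c "
import cv2,numpy as np
a=cv2.imread('pics/d.png');b=cv2.imread('pics/e.png')
cv2.imwrite('pics/f.png',cv2.resize(np.vstack([a,b]),(400,600),interpolation=cv2.INTER_AREA))"
```

```text
(no output)
```

View pics/f.png

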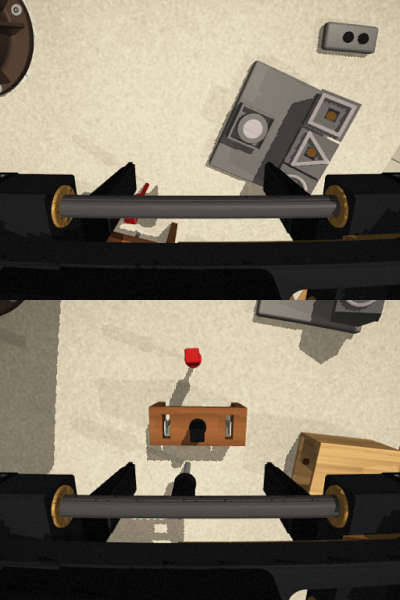

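```bash
python3 -m inch '[[0,0,0,-0.5,-0.3,2,-0.1],[0,0,0,0,0,4,-0.1],[0,0,0,0,0,4,-0.1],[0,0,0,0,0,4,-0.1],[0,0,0,0,0,2,-0.1],[0,0,0,0,0,0,-0.1],[0,0,0,0,0,0,-0.1]]'; python3 go.py 457.2 -258 120 0 0 -1 .989 .15 0
```

```text
t: 6.8
eef_pos: [457.3, -258.7, 170.6]
tcp_rot: [3.141, 0.001, 1.723]
ft_force: [-0.2, -0.4, 0.2]
opening: 0.55
grip_force: 0.0
t 6.8 tcp [ 457.3 -258.7  170.6] turn [0.001  0.0009 0.002 ] | shift in old axes [ 0.0788 -0.0013  5.0584] new axes [0.0745 0.0035 5.0585]
```

```bash
python3 -m inch '[[0,0,0,0.06,0,1.5,-0.1],[0,0,0,0,0,2,-0.1],[0,0,0,0,0,1.5,-0.1],[0,0,0,0,0,0,-0.1],[0,0,0,0,0,0,1],[0,0,0,0,0,0,1],[0,0,0,0,0,0,1],[0,0,0,0,0,0,1],[0,0,0,0,0,0,1],[0,0,0,0,0,0,1]]'
```

```text
t: 8.05
eef_pos: [456.8, -258.2, 119.8]
tcp_rot: [3.141, 0.0, 1.723]
ft_force: [0.2, 0.2, 4.8]
opening: 0.211
grip_force: 30.0
```

```bash
python3 -m inch '[[0,0,0,0,0,-1,1],[0,0,0,0,0,-2,1],[0,0,0,0,0,-3,1],[0,0,0,0,0,-4,1],[0,0,0,0,0,-4,1],[0,0,0,0,0,-4,1],[0,0,0,0,0,-3,1],[0,0,0.07,0,0,0,1],[0,0,0.066,0,0,0,1],[0,0,0,0,0,0,1]]'; python3 go.py 590 -70 330
```

```text
t: 9.3
eef_pos: [456.6, -258.0, 330.0]
tcp_rot: [3.141, 0.0, 1.587]
ft_force: [-0.4, -0.4, -0.1]
opening: 0.209
grip_force: 30.0
t 9.3 tcp [ 456.6 -258.   330. ] turn [0. 0. 0.] | shift in old axes [18.5822 13.653  -0.0011] new axes [18.5822 13.653  -0.0011]
```

```bash
python3 -m inch '[[0,0,0,1.6,1.2,0,1],[0,0,0,3,2.2,0,1],[0,0,0,3.5,2.5,0,1],[0,0,0,3.5,2.5,0,1],[0,0,0,3.5,2.5,0,1],[0,0,0,2.5,1.8,0,1],[0,0,0,1,1,0,1],[0,0,0,0,0,0,1],[0,0,0,0,0,0,1]]'; cat > m3.py <<'E'
from h import *
np.set_printoptions(precision=1,suppress=True)
s=env.state(); print(s["t"],s["eef_pos"],s["ft_force"])
for n in ["wrist","scene","top"]:
    p=cam(n); W=cloud(p); np.savez(f"w3{n}.npz",W=W,img=p["img"]); save(p,f"g_{n}.png")
    for t in "mouth_round mouth_square mouth_triangle cap_top".split():
        for f in env.trace(p,t)[:2]:
            k=f["mask"]; print(n,t,round(f["score"],2),k.sum(),np.argwhere(k).mean(0)[::-1],np.nanmedian(W[k],0),np.nanmin(W[k],0),np.nanmax(W[k],0))
    for f in env.trace(p,"pen")[:4]:
        X=W[f["mask"]]; X=X[np.isfinite(X[:,0])]; lo=X[X[:,2]<X[:,2].min()+15]
        print(n,"pen",round(f["score"],2),X.mean(0),X.min(0),X.max(0),"low",lo.mean(0))
E
python3 m3.py
```

```text
t: 10.42
eef_pos: [590.3, -70.9, 329.6]
tcp_rot: [-3.141, 0.0, 1.586]
ft_force: [0.3, -0.2, 0.2]
opening: 0.214
grip_force: 30.0
10.425 [590.3 -70.9 329.6] [ 0.3 -0.2  0.2]
wrist mouth_round 0.63 3230 [327.6 108.3] [680.5  -7.4  99.8] [645.  -42.7  59. ] [724.3  25.4 118.9]
wrist mouth_round 0.44 375 [115. 292.] [ 388.3 -271.2  101.1] [ 322.6 -360.4   -0.7] [557.5 -45.7 432.7]
wrist mouth_square 0.77 1123 [330.8   8.5] [675.3 107.3  98.7] [643.3  97.8  70.6] [722.4 124.5 119.5]
wrist mouth_triangle 0.56 3905 [330.3  48.9] [679.6  63.4  99.1] [643.3  25.   -0.1] [747.5 109.4 121.4]
wrist mouth_triangle 0.38 2833 [242.8  57.7] [572.4  56.4  55.9] [533.5  20.9  19.6] [607.7  91.3  60.8]
wrist cap_top 0.97 1450 [242.9  57.6] [572.5  55.9  57.6] [544.4  28.5  49.6] [600.5  83.3  60.8]
wrist pen 0.82 [ 437.5 -148.5  108.4] [ 408.5 -199.9   -0.4] [556.8 -36.6 413.5] low [ 429.1 -161.3    6. ]
wrist pen 0.59 [591.  -63.2 346.3] [ 573.4 -154.3    0.8] [603.2 -56.8 377.3] low [ 577.9 -151.5    1.4]
scene mouth_round 0.65 1411 [304.2 228. ] [690.4 -20.9  93.8] [642.2 -43.2  19.6] [724.3  28.2 1
[... 840 characters left out ...]
nd 0.73 278 [256.1 158.6] [680.9   6.5  96.8] [551.9 -12.9  16.8] [722.   25.8 661. ]
top mouth_square 0.62 554 [215.1 160.1] [679.3 131.7  96.9] [643.2  98.7  66.9] [722.2 167.6 119.6]
top mouth_triangle 0.62 562 [238.  159.5] [679.9  61.6  96.9] [643.4  27.4  15.9] [723.5 100.8 119.5]
top mouth_triangle 0.29 2318 [355.5 136. ] [ 748.7 -306.1   88.5] [ 585.3 -399.6   -4.8] [ 861.4 -137.2  636.9]
top cap_top 0.79 277 [241.9 196. ] [571.3  52.9  55.4] [543.5  24.8  28.3] [600.   81.   65.5]
top pen 0.67 [ 448.5 -354.5  159.6] [ 431.1 -377.7   23.6] [ 466.3 -341.   198.8] low [ 448.3 -354.7   30.3]
top pen 0.44 [679.9 132.4  96.4] [643.2  98.7  -1.9] [739.7 180.5 119.6] low [734.1 163.7   0.3]
```

```bash
cat > m4.py <<'E'
from h import *
np.set_printoptions(precision=1,suppress=True)
yaw=np.deg2rad(0.7); Rz=R.from_euler('z',yaw).as_matrix()
n=Rz@[-.5,0,.866]; v=Rz@[.866,0,.5]; yy=Rz@[0,1,0]
for f in ["w1","w3wrist","w3scene","w3top"]:
    d=np.load(f+".npz"); W=d["W"]; 
    reg=(W[...,0]>640)&(W[...,0]<725)&(W[...,1]>-50)&(W[...,1]<172)&(W[...,2]>55)&(W[...,2]<125)
    X=W[reg]; h=X@n
    hist,e=np.histogram(h,bins=np.arange(h.min(),h.max(),1)); top=np.argsort(hist)[-4:]; print(f,len(X),[(round(e[i],1),hist[i]) for i in sorted(top)])
    # plane refine: face = lower strong mode
    base=-240
    i0=max(range(len(hist)),key=lambda i:hist[i]); 
    r=h-e[i0]-.5
    for nm,y0 in(("round",-9),("tri",63),("sq",134)):
        k=(abs(X@yy-y0-(yy[0])*0-(-8.4+8.4)) <33)
        S=np.c_[X@v,X@yy,h][k]
        for lab,c in(("deep",(r[k]<-10)),("high",r[k]>3)):
            A=S[c]
            if len(A)>8: print("  ",nm,lab,len(A),"v",np.percentile(A[:,0],[1,50,99]),A[:,0].mean(),"y",np.percentile(A[:,1],[1,50,99]),A[:,1].mean(),"h",np.median(A[:,2]))
E
python3 m4.py
```

```text
w1 6374 [(np.float64(-252.6), np.int64(879)), (np.float64(-251.6), np.int64(1693)), (np.float64(-250.6), np.int64(1213)), (np.float64(-245.6), np.int64(617))]
   round deep 86 v [600.4 633.1 663.8] 632.7508178654126 y [16.3 16.8 17.8] 16.802432790276406 h -268.16781368810103
   round high 158 v [614.3 637.7 657.2] 636.8521498725848 y [-5.3  5.  23.3] 5.134310402318867 h -245.40346005073084
   tri deep 192 v [619.6 632.2 645.1] 632.1424813476315 y [45.7 54.1 90. ] 54.75168283593964 h -274.7542836860822
   tri high 585 v [612.1 630.4 663.4] 632.2793446991058 y [30.7 57.9 87. ] 57.90162549118123 h -245.01250481672682
   sq deep 196 v [623.3 632.2 640.9] 632.0513891849185 y [119.4 128.1 136.3] 128.30667535709716 h -270.39220914606574
   sq high 712 v [604.4 633.9 660.1] 632.9144138795383 y [101.2 133.2 154.7] 130.4047496074198 h -244.85373897490499
w3wrist 8201 [(np.float64(-252.2), np.int64(1468)), (np.float64(-251.2), np.int64(1964)), (np.float64(-250.2), np.int64(807)), (np.float64(-245.2), np.int64(690))]
   round deep 552 v [606.4 665.4 666.2] 650.4625003334422 y [-40.8 -11.9  22.3]
[... 1656 characters left out ...]
round deep 52 v [621.9 663.7 666.2] 657.8145411552525 y [-21.5  -5.9  21.9] -2.9479463980790848 h -280.33245730044325
   round high 75 v [600.8 633.6 662.3] 633.5117125234285 y [-17.2   1.2  23.7] 1.4049306588903965 h -247.2336571661742
   tri deep 107 v [621.7 663.5 665.9] 651.8011825013873 y [31.  57.4 95.2] 61.26700210187418 h -276.6731918265994
   tri high 132 v [602.5 629.6 664.4] 631.5796928800692 y [31.2 58.7 94.4] 59.340097789288805 h -247.40210639564557
   sq deep 92 v [621.2 663.9 665.9] 653.4282274954136 y [101.8 126.4 157.6] 127.79782985139481 h -275.0523841367292
   sq high 144 v [601.4 636.6 663.7] 633.2859284350242 y [101.2 131.3 157.4] 129.11697551167433 h -247.14964021737535
```

```bash
python3 -c "
import cv2,numpy as np
a=cv2.imread('pics/g_wrist.png')
cv2.imwrite('pics/g2.png',cv2.resize(a[0:384,180:460],None,fx=1.55,fy=1.55,interpolation=cv2.INTER_CUBIC))"
```

```text
(no output)
```

View pics/g2.png

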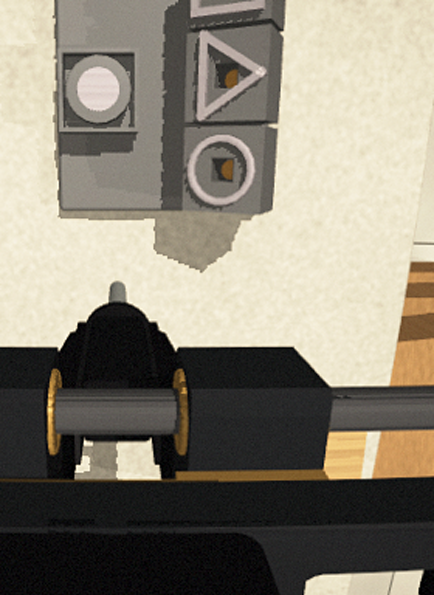

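Wrist view: cap at crop (97,88), triangle well at (228,77), round well at (225,168), pen tip at (118,287). The rims agree with 72 mm spacing. Now I'll check the pen tip in the hand.

```bash
python3 - <<'E'
from h import *
np.set_printoptions(precision=1,suppress=True)
s=env.state(); T=R.from_euler('xyz',s["tcp_rot"]).as_matrix(); P=s["eef_pos"]
for n in["wrist","scene","top"]:
    W=np.load(f"w3{n}.npz")["W"]; L=(W-P)@T
    k=(abs(L[...,0])<30)&(abs(L[...,1])<30)&(L[...,2]>-30)&(L[...,2]<110)
    print(n,k.sum())
    for a in range(-30,110,10):
        q=k&(L[...,2]>=a)&(L[...,2]<a+10)
        if q.sum()>2: print(a,q.sum(),L[q].min(0),L[q].max(0),np.median(L[q],0))
E
```

```text
wrist 1967
-30 578 [  6.6 -17.7 -30. ] [ 11.7  18.5 -20. ] [  9.1   0.6 -25.4]
-20 437 [  7.  -16.8 -20. ] [ 11.5  17.6 -10.1] [  9.    0.1 -15.3]
-10 315 [  6.8 -14.   -9.9] [11.4 14.8 -0. ] [ 8.9  0.7 -5.1]
0 189 [  7.1 -13.    0.1] [10.6 10.3  9.8] [8.7 0.1 4.9]
10 316 [  4.4 -11.8  10. ] [13.2 12.6 19.4] [ 9.7  0.4 14.1]
50 30 [ 1.4 -3.  50.6] [ 3.5  3.8 60. ] [ 3.   0.4 56.6]
60 38 [-0.5 -4.  60. ] [ 3.8  4.7 69.9] [ 2.7 -0.  64.8]
70 32 [-1.2 -4.1 70. ] [ 3.5  4.8 80. ] [ 2.5  0.4 74.7]
80 29 [ 1.1 -3.4 80. ] [ 3.5  4.2 89.4] [ 2.8 -0.  84.9]
90 3 [ 3.  -0.9 90.1] [ 3.3  1.7 91.3] [ 3.2  0.8 90.3]
scene 368
-30 81 [-11.2 -17.8 -30. ] [  9.2  18.5 -20.1] [ -9.2   3.6 -25.7]
-20 63 [-11.9 -16.3 -20. ] [ 10.9  17.8 -10.2] [ -9.3   2.1 -15.9]
-10 52 [-11.4 -14.6  -9.7] [10.2 14.6 -0.2] [-9.2  1.7 -5.4]
0 28 [-10.3  -8.    0.3] [-6.4  9.9  9.7] [-9.2  0.8  4.8]
10 69 [-13.8 -13.3  10. ] [ 9.  13.9 19.7] [-9.   5.  13.5]
30 6 [-3.8 -2.3 34.9] [-0.7  4.6 39.4] [-3.2  2.2 37.1]
40 15 [-4.1 -2.3 40.3] [ 0.5  4.6 49. ] [-2.3  1.7 44.3]
50 14 [-4.6 -2.5 50.6] [ 0.8  4.1 58.9] [-3.1  1.7 54.3]
60 13 [-4.9 -2.6 61.3] [ 0.7  4.3 69.2] [-3.   1.6 64.4]
70 13 [-4.  -2.9 71.5] [ 0.7  4.1 79.2] [-2.8  1.7 73.9]
80 14 [-4.7 -3.4 80.2] [ 0.6  4.5 89.9] [-2.4  1.2 84.8]
top 0
```

```bash
cat > aim.py <<'E'
from go import *
yaw=np.deg2rad(0.7); Rz=R.from_euler('z',yaw).as_matrix()
n=Rz@[-.5,0,.866]; v=Rz@[.866,0,.5]; yy=Rz@[0,1,0]
M=frame(-n,v); Y=dict(round=-14.8,triangle=57.2,square=129.2)
def aim(nm,d,L=94.8):
    mouth=v*632.2-251.2*n+yy*Y[nm]; print(nm,"mouth",mouth)
    plan(mouth+n*(L-d),M)
    s=env.state(); T=R.from_euler('xyz',s["tcp_rot"]).as_matrix()
    tip=s["eef_pos"]+L*T[:,2]; e=tip-mouth
    print("tip rel mouth: v %.2f y %.2f depth %.2f"%(e@v,e@yy,-e@n),"force n %.2f v %.2f y %.2f"%tuple(np.array(s["ft_force"])@np.c_[n,v,yy]), "zaxis err",np.degrees(np.arccos(min(1,-T[:,2]@n))))
if __name__=="__main__": aim(sys.argv[1],float(sys.argv[2]))
E
python3 aim.py round -30
```

```text
round mouth [673.2158  -6.5758  98.5608]
t 11.32 tcp [590.7 -70.  329.6] turn [-0.5235 -0.0011  0.0038] | shift in old axes [ 6.2293  2.1083 12.3003] new axes [ 6.238  -4.3445 11.6944]
tip rel mouth: v -3.95 y -62.38 depth -159.64 force n -1.08 v -0.39 y 0.35 zaxis err 29.998876450638136
```

```bash
python3 -m inch '[[-0.1,0,0,0,0,0,1],[-0.14,0,0,0,0,0,1],[-0.14,0,0,0,0,0,1],[-0.1435,0,0.004,0,0,0,1],[0,0,0,1.5,-1,1.5,1],[0,0,0,2.7,-2,3,1],[0,0,0,2,-1.3,4,1],[0,0,0,0,0,3,1],[0,0,0,0,0,0,1],[0,0,0,0,0,0,1]]'; python3 aim.py round -30
```

```text
t: 12.58
eef_pos: [610.2, -7.7, 209.6]
tcp_rot: [2.617, -0.002, 1.583]
ft_force: [-0.6, -0.7, -1.1]
opening: 0.209
grip_force: 30.0
round mouth [673.2158  -6.5758  98.5608]
t 12.57 tcp [610.2  -7.7 209.6] turn [ 0.0007 -0.0015 -0.0008] | shift in old axes [ 0.0375 -0.0977  0.2874] new axes [ 0.038  -0.0975  0.2875]
tip rel mouth: v 1.04 y -0.24 depth -32.87 force n -0.63 v -1.01 y -0.72 zaxis err 0.3920711600651735
```

```bash
python3 -m inch '[[0,0,0,0.04,-0.1,1,1],[0,0,0,0,0,1.5,1],[0,0,0,0,0,1,1],[0,0,0,0,0,0.6,1],[0,0,0,0,0,0.4,1],[0,0,0,0,0,0,1],[0,0,0,0,0,0,1]]'; python3 aim.py round 15
```

```text
t: 13.45
eef_pos: [631.9, -6.8, 169.4]
tcp_rot: [2.618, -0.002, 1.583]
ft_force: [0.7, 0.6, -0.5]
opening: 0.21
grip_force: 30.0
round mouth [673.2158  -6.5758  98.5608]
t 13.45 tcp [631.9  -6.8 169.4] turn [ 0.0003 -0.0016 -0.0007] | shift in old axes [-0.0304  0.0393  0.2246] new axes [-0.0301  0.0393  0.2246]
tip rel mouth: v -0.37 y 0.46 depth 12.76 force n -0.76 v 0.36 y 0.60 zaxis err 0.39192702994314377
```

```bash
for i in 1 2; do :; done; python3 -m inch '[[0,0,0,0,0,0.2,1],[0,0,0,0,0,0.2,1],[0,0,0,0,0,0,1]]'; python3 aim.py round 20|tail -1; python3 -m inch '[[0,0,0,0,0,0.15,1],[0,0,0,0,0,0.15,1],[0,0,0,0,0,0,1]]'; python3 aim.py round 20|tail -1
```

```text
t: 13.82
eef_pos: [633.8, -6.7, 165.6]
tcp_rot: [2.618, -0.002, 1.583]
ft_force: [0.1, -0.5, -1.2]
opening: 0.209
grip_force: 30.0
tip rel mouth: v -0.64 y 0.47 depth 17.07 force n -1.06 v -0.52 y -0.55 zaxis err 0.3928971118486248
t: 14.2
eef_pos: [635.4, -6.7, 163.0]
tcp_rot: [2.618, -0.002, 1.583]
ft_force: [0.2, -0.4, 0.4]
opening: 0.208
grip_force: 30.0
tip rel mouth: v -0.59 y 0.47 depth 20.09 force n 0.20 v 0.37 y -0.44 zaxis err 0.3926307373743967
```

```bash
python3 -m inch '[[0,0,0,0,0,0.15,1],[0,0,0,0,0,0.15,1],[0,0,0,0,0,0,1]]'; python3 aim.py round 20|tail -1; python3 -m inch '[[0,0,0,0,0,0.1,1],[0,0,0,0,0,0.1,1],[0,0,0,0,0,0,1]]'; python3 aim.py round 20|tail -1
```

```text
t: 14.58
eef_pos: [636.8, -6.7, 160.4]
tcp_rot: [2.618, -0.002, 1.583]
ft_force: [0.2, -0.2, -1.4]
opening: 0.208
grip_force: 30.0
tip rel mouth: v -0.65 y 0.49 depth 23.09 force n -1.36 v -0.52 y -0.24 zaxis err 0.39307137500182854
t: 14.95
eef_pos: [637.9, -6.7, 158.8]
tcp_rot: [2.618, -0.002, 1.583]
ft_force: [-0.2, 0.0, 1.0]
opening: 0.211
grip_force: 30.0
tip rel mouth: v -0.51 y 0.45 depth 24.98 force n 0.96 v 0.29 y 0.03 zaxis err 0.39170978607731793
```

```bash
python3 -m inch '[[0,0,0,0,0,0.1,1],[0,0,0,0,0,0.1,1],[0,0,0,0,0,0,1]]'; python3 aim.py round 20|tail -1; python3 -m inch '[[0,0,0,0,0,0.1,1],[0,0,0,0,0,0,1]]'; python3 aim.py round 20|tail -1
```

```text
t: 15.32
eef_pos: [638.8, -6.7, 157.0]
tcp_rot: [2.618, -0.002, 1.583]
ft_force: [-1.2, -0.4, 0.5]
opening: 0.208
grip_force: 30.0
tip rel mouth: v -0.54 y 0.48 depth 26.97 force n 1.05 v -0.83 y -0.42 zaxis err 0.39204671365079197
t: 15.58
eef_pos: [639.4, -6.7, 156.2]
tcp_rot: [2.618, -0.002, 1.583]
ft_force: [-0.9, 0.9, 1.8]
opening: 0.205
grip_force: 30.0
tip rel mouth: v -0.51 y 0.48 depth 27.97 force n 2.00 v 0.10 y 0.93 zaxis err 0.3919150482526112
```

```bash
python3 -m inch '[[0,0,0,0,0,0.1,1],[0,0,0,0,0,0.1,1],[0,0,0,0,0,0,1]]'; python3 aim.py round 20|tail -1; python3 -m inch '[[0,0,0,0,0,0.07,1],[0,0,0,0,0,0,1],[0,0,0,0,0,0,1]]'; python3 aim.py round 20|tail -1;  python3 -m inch '[[0,0,0,0,0,0,1]]'|grep ft;  python3 -m inch '[[0,0,0,0,0,0,1]]'|grep ft
```

```text
t: 15.95
eef_pos: [640.4, -6.7, 154.4]
tcp_rot: [2.618, -0.002, 1.583]
ft_force: [-2.0, 0.4, 2.4]
opening: 0.207
grip_force: 30.0
tip rel mouth: v -0.52 y 0.47 depth 29.99 force n 3.06 v -0.55 y 0.45 zaxis err 0.3918707767202568
t: 16.32
eef_pos: [640.7, -6.7, 153.9]
tcp_rot: [2.618, -0.002, 1.583]
ft_force: [-2.6, -0.0, 2.9]
opening: 0.21
grip_force: 30.0
tip rel mouth: v -0.52 y 0.46 depth 30.63 force n 3.80 v -0.82 y -0.00 zaxis err 0.3916994119887653
ft_force: [-2.4, -0.4, 2.4]
ft_force: [-3.2, 0.2, 2.4]
```

```bash
python3 -m inch '[[0,0,0,0,0,0.08,1],[0,0,0,0,0,0,1],[0,0,0,0,0,0,1],[0,0,0,0,0,0,1],[0,0,0,0,0,0,1]]'; python3 aim.py round 20|tail -1; python3 -m inch '[[0,0,0,0,0,-1,1],[0,0,0,0,0,-2,1],[0,0,0,0,0,-2.5,1],[0,0,0,0,0,-0.5,1],[0,0,0,2.4,0,0,1],[0,0,0,4,0,0,1],[0,0,0,4,0,0,1],[0,0,0,4,0,0,1],[0,0,0,0,0,0,1],[0,0,0,0,0,0,1]]'; python3 aim.py square -30
```

```text
t: 17.2
eef_pos: [641.1, -6.7, 153.2]
tcp_rot: [2.618, -0.002, 1.583]
ft_force: [-1.6, 0.4, 3.0]
opening: 0.209
grip_force: 30.0
tip rel mouth: v -0.52 y 0.47 depth 31.42 force n 3.38 v 0.07 y 0.44 zaxis err 0.391714424619683
t: 18.45
eef_pos: [609.1, 136.7, 204.8]
tcp_rot: [2.619, -0.002, 1.584]
ft_force: [-0.3, -0.8, -0.7]
opening: 0.211
grip_force: 30.0
square mouth [671.4565 137.4134  98.5608]
t 18.45 tcp [609.1 136.7 204.8] turn [-0.0011 -0.0018 -0.0003] | shift in old axes [-0.0047  0.0855 -0.1631] new axes [-0.005   0.0857 -0.163 ]
tip rel mouth: v -0.96 y 0.22 depth -28.37 force n -0.46 v -0.57 y -0.82 zaxis err 0.39876905859861256
```

```bash
python3 -m inch '[[0,0,0,0,0.07,1,1],[0,0,0,0,0,1.6,1],[0,0,0,0,0,1.2,1],[0,0,0,0,0,0.4,1],[0,0,0,0,0,0,1],[0,0,0,0,0,0,1]]'>/dev/null; python3 aim.py square 15|tail -1;  for k in 1; do python3 -m inch '[[0,0,0,0,0,0.2,1],[0,0,0,0,0,0.2,1],[0,0,0,0,0,0,1]]'>/dev/null; python3 aim.py square 20|tail -1; done; python3 -m inch '[[0,0,0,0,0,0.15,1],[0,0,0,0,0,0.15,1],[0,0,0,0,0,0,1]]'>/dev/null; python3 aim.py square 20|tail -1
```

```text
tip rel mouth: v 0.46 y 0.49 depth 12.94 force n -0.47 v -0.52 y -0.01 zaxis err 0.3938068098142106
tip rel mouth: v 0.21 y 0.46 depth 17.28 force n -1.07 v -0.19 y -0.15 zaxis err 0.3921063625701338
tip rel mouth: v 0.29 y 0.48 depth 20.27 force n 0.20 v -1.15 y 0.67 zaxis err 0.39245103911300305
```

```bash
python3 -m inch '[[0,0,0,0,0,0.1,1],[0,0,0,0,0,0.1,1],[0,0,0,0,0,0,1]]'>/dev/null; python3 aim.py square 20|tail -1; python3 -m inch '[[0,0,0,0,0,0.1,1],[0,0,0,0,0,0.1,1],[0,0,0,0,0,0,1]]'>/dev/null; python3 aim.py square 20|tail -1
```

```text
tip rel mouth: v 0.34 y 0.48 depth 22.20 force n 1.57 v -0.51 y 0.39 zaxis err 0.3925141633086034
tip rel mouth: v 0.30 y 0.50 depth 24.24 force n 3.07 v -0.23 y 0.29 zaxis err 0.39257210004185966
```

```bash
python3 -m inch '[[0,0,0,0,0,0.1,1],[0,0,0,0,0,0,1],[0,0,0,0,0,0,1]]'>/dev/null; python3 aim.py square 20|tail -1; python3 -m inch '[[0,0,0,0,0,0.08,1],[0,0,0,0,0,0,1],[0,0,0,0,0,0,1],[0,0,0,0,0,0,1]]'>/dev/null; python3 aim.py square 20|tail -1;python3 -m inch '[[0,0,0,0,0,0,1]]'|grep ft
```

```text
tip rel mouth: v 0.33 y 0.48 depth 25.17 force n 3.72 v -1.50 y -0.33 zaxis err 0.3925606563555015
tip rel mouth: v 0.30 y 0.46 depth 26.00 force n 4.25 v -0.28 y 0.09 zaxis err 0.39203167250813825
ft_force: [-2.6, 0.2, 3.0]
```

```bash
python3 -m inch '[[0,0,0,0,0,-1,1],[0,0,0,0,0,-2,1],[0,0,0,0,0,-2.3,1],[0,0,0,-1.2,0,-0.3,1],[0,0,0,-3,0,0,1],[0,0,0,-3,0,0,1],[0,0,0,0,0,0,1],[0,0,0,0,0,0,1]]'>/dev/null; python3 aim.py triangle -30
```

```text
triangle mouth [672.3362  65.4188  98.5608]
t 22.7 tcp [609.9  65.2 207.3] turn [ 0.0004 -0.0017 -0.0009] | shift in old axes [-0.0539 -0.0302  0.059 ] new axes [-0.0537 -0.0302  0.0591]
tip rel mouth: v 0.34 y 0.70 depth -30.59 force n -0.37 v -0.17 y -0.12 zaxis err 0.39340928119384766
```

```bash
python3 -m inch '[[0,0,0,-0.05,-0.03,1,1],[0,0,0,0,0,1.6,1],[0,0,0,0,0,1.3,1],[0,0,0,0,0,0.4,1],[0,0,0,0,0,0,1],[0,0,0,0,0,0,1]]'>/dev/null; python3 aim.py triangle 15|tail -1;  python3 -m inch '[[0,0,0,0,0,0.15,1],[0,0,0,0,0,0.2,1],[0,0,0,0,0,0,1]]'>/dev/null; python3 aim.py triangle 20|tail -1; python3 -m inch '[[0,0,0,0,0,0.1,1],[0,0,0,0,0,0.15,1],[0,0,0,0,0,0,1]]'>/dev/null; python3 aim.py triangle 20|tail -1
```

```text
tip rel mouth: v 0.08 y -0.06 depth 12.90 force n -0.26 v 0.41 y 0.15 zaxis err 0.39211562103787134
tip rel mouth: v -0.11 y -0.07 depth 16.68 force n 0.47 v -0.91 y 0.25 zaxis err 0.39186824213338006
tip rel mouth: v -0.19 y -0.04 depth 19.27 force n -0.82 v -0.44 y -0.52 zaxis err 0.39241307078880266
```

```bash
python3 -m inch '[[0,0,0,0,0,0.1,1],[0,0,0,0,0,0.1,1],[0,0,0,0,0,0,1]]'>/dev/null; python3 aim.py triangle 20|tail -1; python3 -m inch '[[0,0,0,0,0,0.1,1],[0,0,0,0,0,0.1,1],[0,0,0,0,0,0,1]]'>/dev/null; python3 aim.py triangle 20|tail -1
```

```text
tip rel mouth: v -0.15 y -0.03 depth 21.21 force n -0.37 v -0.63 y 0.15 zaxis err 0.3923506223319231
tip rel mouth: v -0.17 y -0.04 depth 23.22 force n -0.24 v -0.47 y 0.43 zaxis err 0.39219524728479405
```

```bash
python3 -m inch '[[0,0,0,0,0,0.1,1],[0,0,0,0,0,0.1,1],[0,0,0,0,0,0,1]]'>/dev/null; python3 aim.py triangle 20|tail -1; python3 -m inch '[[0,0,0,0,0,0.1,1],[0,0,0,0,0,0.1,1],[0,0,0,0,0,0,1]]'>/dev/null; python3 aim.py triangle 20|tail -1; python3 -m inch '[[0,0,0,0,0,0.1,1],[0,0,0,0,0,0,1]]'>/dev/null; python3 aim.py triangle 20|tail -1
```

```text
tip rel mouth: v -0.07 y -0.03 depth 25.16 force n 0.58 v -0.91 y -0.21 zaxis err 0.3921990898479878
tip rel mouth: v -0.07 y -0.01 depth 27.16 force n 1.19 v -0.31 y -1.06 zaxis err 0.3922466703453594
tip rel mouth: v -0.08 y -0.01 depth 28.16 force n 1.84 v -0.76 y 0.38 zaxis err 0.3922825532420659
```

```bash
python3 -m inch '[[0,0,0,0,0,0.1,1],[0,0,0,0,0,0.1,1],[0,0,0,0,0,0,1]]'>/dev/null; python3 aim.py triangle 20|tail -1; python3 -m inch '[[0,0,0,0,0,0.08,1],[0,0,0,0,0,0,1],[0,0,0,0,0,0,1]]'>/dev/null; python3 aim.py triangle 20|tail -1; python3 -m inch '[[0,0,0,0,0,0.06,1],[0,0,0,0,0,0,1],[0,0,0,0,0,0,1],[0,0,0,0,0,0,1]]'>/dev/null; python3 aim.py triangle 20|tail -1;python3 -m inch '[[0,0,0,0,0,0,1]]'|grep ft
```

```text
tip rel mouth: v -0.05 y -0.02 depth 30.18 force n 3.41 v -0.99 y -0.36 zaxis err 0.3921153332323285
tip rel mouth: v -0.02 y -0.03 depth 30.89 force n 3.85 v -0.75 y 0.59 zaxis err 0.3919779510411464
tip rel mouth: v -0.07 y -0.04 depth 31.51 force n 4.32 v -0.66 y -0.13 zaxis err 0.39186335524687843
ft_force: [-2.5, -0.4, 2.4]
```

```bash
python3 -m inch '[[0,0,0,0,0,-1,1],[0,0,0,0,0,-2,1],[0,0,0,0,0,-3,1],[0.1,0,0,0,0,-1,1],[0.14,0,0,0,0,0,1],[0.14,0,0,0,0,0,1],[0.1435,0,0,0,0,0,1],[0,0,0,0,0,0,1],[0,0,0,0,0,0,1]]'; python3 go.py 573 56 165 0 0 -1 1 0 0
```

```text
t: 28.45
eef_pos: [605.1, 64.3, 213.6]
tcp_rot: [3.14, -0.002, 1.583]
ft_force: [0.5, -0.5, -0.1]
opening: 0.208
grip_force: 30.0
t 28.45 tcp [605.1  64.3 213.6] turn [ 0.0017 -0.0018  0.0125] | shift in old axes [-0.8031 -3.2282  4.8526] new axes [-0.8345 -3.2097  4.8596]
```

Take over the cap, tip about 12 mm above it.

```bash
python3 -m inch '[[0,0,0,-0.4,-1.6,1,1],[0,0,0,-0.4,-1.6,2,1],[0,0,0,0,0,1.5,1],[0,0,0,0,0,0.3,1],[0,0,0,0,0,0,1]]'; python3 -m inch '[[0,0,0,0,0,0.3,1],[0,0,0,0,0,0.3,1],[0,0,0,0,0,0.2,1],[0,0,0,0,0,0.2,1],[0,0,0,0,0,0,1]]'; python3 -m inch '[[0,0,0,0,0,0.15,1],[0,0,0,0,0,0.15,1],[0,0,0,0,0,0,1]]'
```

```text
t: 29.08
eef_pos: [574.3, 56.1, 166.1]
tcp_rot: [3.141, -0.002, 1.583]
ft_force: [-0.8, -0.3, -0.3]
opening: 0.209
grip_force: 30.0
t: 29.7
eef_pos: [573.7, 56.0, 155.8]
tcp_rot: [-3.141, -0.002, 1.583]
ft_force: [0.8, 0.8, -0.5]
opening: 0.211
grip_force: 30.0
t: 30.08
eef_pos: [573.7, 56.0, 152.8]
tcp_rot: [-3.141, -0.002, 1.583]
ft_force: [-0.4, 0.1, -1.0]
opening: 0.206
grip_force: 30.0
```

```bash
python3 -m inch '[[0,0,0,0,0,0.15,1],[0,0,0,0,0,0.15,1],[0,0,0,0,0,0,1]]'; python3 -m inch '[[0,0,0,0,0,0.15,1],[0,0,0,0,0,0.15,1],[0,0,0,0,0,0,1]]'; python3 -m inch '[[0,0,0,0,0,0.1,1],[0,0,0,0,0,0.1,1],[0,0,0,0,0,0,1]]'
```

```text
t: 30.45
eef_pos: [573.8, 56.0, 150.1]
tcp_rot: [3.141, -0.002, 1.583]
ft_force: [-0.0, 0.1, 1.7]
opening: 0.21
grip_force: 30.0
t: 30.82
eef_pos: [573.8, 56.0, 146.8]
tcp_rot: [3.141, -0.002, 1.583]
ft_force: [-1.3, -0.1, 2.8]
opening: 0.21
grip_force: 30.0
t: 31.2
eef_pos: [573.8, 56.0, 144.8]
tcp_rot: [3.141, -0.002, 1.583]
ft_force: [0.5, -0.1, 3.0]
opening: 0.209
grip_force: 30.0
```

```bash
python3 -m inch '[[0,0,0,0,0,0.1,1],[0,0,0,0,0,0.1,1],[0,0,0,0,0,0,1]]'|grep -E "ft|eef"; python3 -m inch '[[0,0,0,0,0,0.1,1],[0,0,0,0,0,0.1,1],[0,0,0,0,0,0,1]]'|grep -E "ft|eef"; python3 - <<'E'
from h import *
np.set_printoptions(precision=1,suppress=True)
s=env.state(); T=R.from_euler('xyz',s["tcp_rot"]).as_matrix(); P=s["eef_pos"]
p=cam("wrist"); save(p,"k.png"); W=cloud(p)
L=(W-P)@T
k=(abs(L[...,0])<30)&(abs(L[...,1])<16)&(L[...,2]>8)&(L[...,2]<25); print("flange z range",np.percentile(L[k][:,2],[1,99]))
for n,W in(("now",W),("before",np.load("w3wrist.npz")["W"])):
    d=np.hypot(W[...,0]-573,W[...,1]-56)
    k=(d<26)&(d>8)&(W[...,2]<70)&(W[...,2]>35); f=(abs(W[...,0]-573)<34)&(abs(W[...,1]-56)<34)&(d>33)&(W[...,2]<70)&(W[...,2]>35)
    print(n,"cap z",np.median(W[k][:,2]),k.sum(),"frame z",np.median(W[f][:,2]),f.sum())
E
```

```text
eef_pos: [574.0, 56.0, 144.3]
ft_force: [-3.0, 0.1, 18.0]
eef_pos: [574.2, 56.1, 143.9]
ft_force: [-7.1, 0.1, 33.6]
flange z range [ 8.3 18.9]
now cap z 51.14913107512797 1919 frame z 50.645818299890834 839
before cap z 57.626461334733506 1136 frame z 50.59284544991078 490
```

The cap has reached its stop: the force jumped and its top is level with the frame, down from 57.6 to 51.1. Now I'll return the pen.

```bash
python3 -m inch '[[0,0,0,0,0,-0.5,1],[0,0,0,0,0,-2,1],[0,0,0,0,0,-3.5,1],[0,0,0,0,0,-4,1],[0,0,0,0,0,-4,1],[0,0,0,0,0,-2,1],[0,0,-0.07,0,0,0,1],[0,0,-0.066,0,0,0,1],[0,0,0,0,0,0,1]]'|tail -5; python3 go.py 456.8 -258.2 300 0 0 -1 .9885 .1515 0
```

```text
eef_pos: [573.6, 55.8, 300.3]
tcp_rot: [-3.141, -0.002, 1.719]
ft_force: [0.4, -0.3, -0.4]
opening: 0.211
grip_force: 30.0
t 33.12 tcp [573.6  55.8 300.3] turn [-0.0008 -0.002  -0.0041] | shift in old axes [-29.3311 -16.1782  -0.0109] new axes [-29.2646 -16.298    0.035 ]
```

```bash
python3 -m inch '[[0,0,0,-1.6,-0.9,0,1],[0,0,0,-3.2,-1.8,0,1],[0,0,0,-4,-2.2,0,1],[0,0,0,-4,-2.2,0,1],[0,0,0,-4,-2.2,0,1],[0,-0.002,-0.004,-4,-2.2,0,1],[0,0,0,-4,-2.2,0,1],[0,0,0,-3,-1.6,0,1],[0,0,0,-1.5,-0.9,0,1],[0,0,0,0,0,0,1],[0,0,0,0,0,0,1]]'|tail -5; python3 - <<'E'
from h import *
np.set_printoptions(precision=1,suppress=True)
s=env.state(); T=R.from_euler('xyz',s["tcp_rot"]).as_matrix(); P=s["eef_pos"]
for n in["wrist","scene"]:
    p=cam(n); W=cloud(p); save(p,f"r_{n}.png"); L=(W-P)@T
    for a in (10,50,70,80,90):
        q=(abs(L[...,0])<16)&(abs(L[...,1])<16)&(L[...,2]>=a)&(L[...,2]<a+10)
        if q.sum()>2: print(n,a,q.sum(),L[q].min(0),L[q].max(0))
    k=(abs(W[...,0]-457)<13)&(abs(W[...,1]+258)<13)&(W[...,2]<90); 
    if k.sum(): print(n,"hole pts",k.sum(),W[k].min(0),W[k].max(0))
E
python3 go.py 456.8 -258.2 225 0 0 -1 .9885 .1515 0
```

```text
eef_pos: [457.4, -257.3, 300.5]
tcp_rot: [3.141, -0.0, 1.724]
ft_force: [0.7, 0.7, -1.0]
opening: 0.21
grip_force: 30.0
wrist 10 318 [  5.1 -11.3  10. ] [13.9 13.1 19.4]
wrist 50 30 [ 2.3 -2.5 50.1] [ 4.4  4.3 60. ]
wrist 70 37 [-0.4 -3.6 70.1] [ 4.2  5.3 79.8]
wrist 80 29 [ 1.6 -2.9 80.3] [ 4.4  4.7 89.4]
wrist 90 3 [ 3.7 -0.4 90.3] [ 4.   2.2 91.4]
wrist hole pts 61 [ 450.2 -271.    -0.6] [ 468.8 -258.4   89. ]
scene 10 62 [-12.4 -11.4  10.1] [ 4.4 13.9 18.9]
scene 50 17 [-3.1 -2.3 50.2] [ 5.4  4.  60. ]
scene 70 13 [-2.9 -1.4 70.1] [ 3.4  4.3 78.9]
scene 80 15 [-2.8 -1.5 80.2] [ 5.   4.6 89.9]
scene hole pts 9 [ 446.8 -260.7   83. ] [ 458.4 -248.4   89.1]
t 34.6 tcp [ 457.5 -257.2  300.5] turn [0.0003 0.0001 0.0014] | shift in old axes [-0.0878 -0.0914  7.5515] new axes [-0.0884 -0.0887  7.5515]
```

```bash
python3 -m inch '[[0,0,0,-0.14,-0.08,2,1],[0,0,0,0,0,3,1],[0,0,0,0,0,2.4,1],[0,0,0,0,0,0,1],[0,0,0,0,0,0,1]]'|tail -5; python3 -m inch '[[0,0,0,0,0,1,1],[0,0,0,0,0,1.5,1],[0,0,0,0,0,1.5,1],[0,0,0,0,0,0,1]]'|tail -5
```

```text
eef_pos: [457.2, -259.5, 227.4]
tcp_rot: [3.141, 0.001, 1.724]
ft_force: [-0.3, -0.3, -0.2]
opening: 0.208
grip_force: 30.0
eef_pos: [456.2, -259.3, 185.0]
tcp_rot: [-3.14, -0.002, 1.723]
ft_force: [0.3, -0.0, -0.4]
opening: 0.207
grip_force: 30.0
```

```bash
python3 -m inch '[[0,0,0,0.06,0.05,1.5,1],[0,0,0,0,0,2,1],[0,0,0,0,0,2,1],[0,0,0,0,0,0.6,1],[0,0,0,0,0,0,1]]'|tail -5; python3 -m inch '[[0,0,0,0,0,0.15,1],[0,0,0,0,0,0.1,1],[0,0,0,0,0,0,1]]'|tail -5
```

```text
eef_pos: [457.1, -259.0, 125.3]
tcp_rot: [-3.142, -0.0, 1.723]
ft_force: [1.1, -0.3, -0.8]
opening: 0.211
grip_force: 30.0
eef_pos: [457.2, -259.0, 123.3]
tcp_rot: [3.141, 0.001, 1.723]
ft_force: [-0.1, -0.1, -0.2]
opening: 0.211
grip_force: 30.0
```

```bash
python3 -m inch '[[0,0,0,0,0,0.1,1],[0,0,0,0,0,0.1,1],[0,0,0,0,0,0,1]]'|tail -5; python3 -m inch '[[0,0,0,0,0,0.1,1],[0,0,0,0,0,0,1]]'|tail -5
```

```text
eef_pos: [457.1, -259.0, 120.9]
tcp_rot: [3.141, 0.0, 1.723]
ft_force: [-0.3, 0.6, -0.9]
opening: 0.209
grip_force: 30.0
eef_pos: [457.1, -259.0, 119.9]
tcp_rot: [3.141, 0.0, 1.723]
ft_force: [0.2, -1.2, 0.4]
opening: 0.209
grip_force: 30.0
```

Touching down at the grasp height, so I'll release to partly open, then rise straight up.

```bash
python3 -m inch '[[0,0,0,0,0,0,0.3],[0,0,0,0,0,0,-0.1],[0,0,0,0,0,0,-0.1],[0,0,0,0,0,0,-0.1],[0,0,0,0,0,0,-0.1]]'|tail -5; python3 -m inch '[[0,0,0,0,0,-0.5,-0.1],[0,0,0,0,0,-2,-0.1],[0,0,0,0,0,-3,-0.1],[0,0,0,0,0,-4,-0.1],[0,0,0,0,0,-5,-0.1],[0,0,0,0,0,-4,-0.1],[0,0,0,0,0,-2,-0.1],[0,0,0,0,0,0,-0.1]]'|tail -5; python3 - <<'E'
from h import *
np.set_printoptions(precision=1,suppress=True)
w=cam("wrist"); W=cloud(w); z=W[...,2]; save(w,"z.png",(180,100,360,230),3)
k=(abs(W[...,0]-457)<25)&(abs(W[...,1]+258)<25)&(z>155)&(z<180); print(k.sum(),cv2.minAreaRect(W[k][:,:2].astype(np.float32)),np.median(z[k]))
s=cam("scene"); V=cloud(s)
for n,A,lo in(("scene",V,50),("top",cloud(cam("top")),50)):
    d=np.hypot(A[...,0]-573,A[...,1]-56); k=(d<24)&(A[...,2]>35)&(A[...,2]<70); print(n,"cap z",np.median(A[k][:,2]))
for t in "dish padlock remote bamboo_box".split():
    for f in env.find_in(s,t)[:1]: print(t,round(f["score"],2),c2w(s,f["centre"]))
E
```

```text
eef_pos: [457.1, -259.0, 120.0]
tcp_rot: [3.141, 0.0, 1.723]
ft_force: [0.0, -0.4, -0.3]
opening: 0.55
grip_force: 0.0
eef_pos: [457.2, -259.1, 326.4]
tcp_rot: [3.139, 0.002, 1.723]
ft_force: [0.9, -0.2, -1.0]
opening: 0.546
grip_force: 0.0
371 ((458.01092529296875, -258.99395751953125), (19.736404418945312, 20.479305267333984), 8.992704391479492) 165.56553204666307
scene cap z 52.057967653205196
top cap z 49.72830369724693
dish 0.76 [515.7 411.   21. ]
padlock 0.65 [385.3 286.6  23. ]
remote 0.88 [676.5 284.1  18.7]
bamboo_box 0.61 [ 740.7 -297.3   89.4]
```

View pics/z.png

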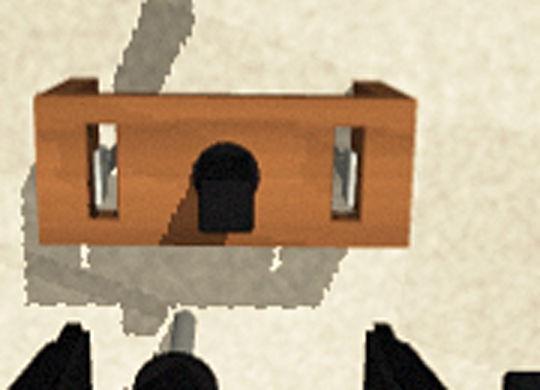

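The pen stands upright in the rack with its flange (crop (227,175)) on the wood and its top at 165.6. The gripper is clear and the bystanders haven't moved, so I'm handing in.

```bash
python3 -c "
from cell import env
print(env.job_done())"
```

```text
the job is handed in; nothing more can be done
None
```

I handed the job in, but no verdict came back: by my force and camera readings all three contacts gave about 7 of 8 mm in the order round, square, triangle, the cap is down on its stop, the pen is back upright in its hole, and the dish, padlock, remote and box are where they were.

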